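# Rehang the lid of a fly case

## Robot

A 7-joint arm with a two-finger parallel gripper is mounted at the origin on the work surface. World frame = base frame: x ahead of the robot, y to its left, z up, the work surface at z = 0. Lengths are in m, angles in rad, forces in N, time in s.
With the tool pointing down it reaches from about 0.4 to 0.85 m from the base axis. Payload 4.5 kg.
Tool frame: the origin (TCP) lies at the very end of the fingers, on their centre line; the grasp point (between the pads) lies 19 mm behind it (r.pinch_z is the distance from the TCP to the grasp point, in m); z points along the fingers, y is the line along which they close (so a half turn about z gives the same grasp; the last joint's range is limited). The gripper opens to 88 mm and grips with 3 to 60 N. Pads are 18 mm wide; open, the fingers measure 123 mm over their backs; the gripper's body (75 mm by 187 mm) begins 45 mm behind the grasp point.
Start: joints at [-1.171, 0.689, -0.195, 1.565, 0.157, 0.902, -0.215], TCP at [0.224, 0.584, 0.239] pointing down, gripper open.
Joint ranges: [-3.01, 3.01], [-0.46, 2.08], [-1.47, 1.51], [0.13, 2.56], [-1, 4.14], [0.04, 2.09], [-2.66, 2.66]. Speed limits (rad/s): [2.57, 2.57, 3.14, 3.14, 3.14, 3.14, 3.14].

## Interface

Orientations are given as a unit quaternion [x, y, z, w].
In Python, from plant import r, cams gives the robot as it stands.
- The arm moves only by the shell command python3 -m pendant 'ROWS' [FORCE]. ROWS is JSON, a list of rows, each a list of 3 entries, a list of its own where there are three numbers: the closure, from -1 (fully open) to 1 (shut), then the shift along the tool's x, y, z in mm, then the turn, a rotation vector about the tool's x, y, z in degrees. A call has 1 to 8 rows; each row shifts and turns the commanded pose from where the row before left it, along the tool's axes as they then stand; what a row does not reach is not made up. A row lasts 1/8 s, in which the tool goes at most 62.5 mm and 10.7 degrees, less where a joint would pass 70% of its speed; a pose out of reach is approached as far as the arm can. A call with a gripper value outside its range is refused whole. The fingers move at their own pace and stop on an object; FORCE is the grip in N (left out, the last holds). Time passes only in rows, so rows that do not move let the fingers close. It gives the time, the measured TCP pose, the force, the opening and the grip force at its end, in the units of the state.
- r.get_state(): the state, without advancing time (a new reading comes with each control period).
- cams.snapshot(name): name is "scene" or "top"; returns a dict with "img" (384x512x3 uint8, red, green, blue), "camera_matrix" (3x3 intrinsics, pixels), "camera_from_world" (4x4, takes a point from world to camera coordinates). Camera axes: x right, y up, looking along -z (the intrinsics and any distortion apply to the point x, -y, -z); pixel columns grow to the right and rows downward; lengths in m; the calibration is good to about 2 mm. A picture is of the moment at which its call begins. There is no depth.
- r.finish_job(): hands the job in; it is judged then, once.
The state is a dict: "clock": time; "q": joint angles; "qd": joint speeds; "joint_torque": joint torques, N m; "tool_pos": TCP position; "eef_rot": TCP orientation; "contact_force": force on the tool from outside, world axes, zero at the start; "moment": the same for the moment, N m; "opening": opening from 0.0 (shut) to 1.0 (fully open); "finger_force": force on a finger pad.
Only numpy, scipy, OpenCV 4.12 (cv2) and the standard library are available. Lean on these libraries where they do the work, as an engineer would, in place of code of your own. Each camera call takes 0.05 s, during which the arm holds its last target. There are 200 camera calls.

## Task

Slide the case's lid off the green stand and level across the gap, without lifting it or letting it sag, until its hinge knuckles are fully home between the case's own; feel sideways for the way in if they butt. Then push the loose hinge pin through all the knuckles until its red knob meets the first one. Push gently: feel for each stop instead of forcing it, and leave the other things on the table alone.

Things in the scene. Friction and masses are not known exactly. Their poses are not given: they have to be found in the camera images.
- case: Fly case: dark wooden box fixed to the table, open on top, 164 mm (x), y from -65 to +85 mm, rim 50 mm high. Origin: centre of its underside, z up. Its two side walls are slideways for the lid; low aluminium guide lips on them (top 57 mm up) leave the lid 10 mm of play to each side in x, and have flared mouths that jut out 20 mm past the -y edge. The lid slides in towards +y.
- case_hinge (a point): Nominal middle of the case's hinge line, on its bore axis, 62 mm up, at y = 70 mm of the case; axes as the case's, x along the hinge. Three brass knuckles, blocks 18 mm square, 10 mm bore, span x = -56.5..-31.5, -8.5..8.5, 31.5..48.5 mm on one strip; THE STRIP MAY SIT UP TO 7 mm OFF along x (not tracked: see or feel it). Their -y faces (y = -9 mm) stop the lid's hinge edge with the bores in line.
- stand: Green flat-topped stand beside the case on its -y side, fixed, 150 mm (x) by 140 mm (y) by 50 mm tall, same height as the case's rim; a gap of 22 to 40 mm separates it from the case. Origin: centre of its underside; axes parallel to the case's.
- lid: The case's lid, loose, a wooden plate 120 mm by 120 mm by 8 mm, about 0.2 kg, lying on the stand, roughly but not exactly square to the case. Origin: centre of its underside. y points to its hinge edge (60 mm from the origin), z up. When it lies home on the case its underside is 50 mm above the table and its hinge edge rests against the case's knuckles.
- lid_hinge (a point): Middle of the lid's hinge line, on the bore axis of its two brass knuckles (18 mm square, 20 mm long, at x = -20, +20 mm), 69 mm from the lid's origin along y, 12 mm above its underside. The lid is home when this point has y = z = 0 in the case hinge frame. Its knuckles enter the spaces of the strip with only 1.5 mm to spare each side; if they butt against the strip's instead, it stops 18 mm short.
- lid_handle (a point): Centre of the dark wooden handle bar on the lid, 60 mm along x, 12 mm along y, standing 20 mm above the lid's top; this point is 35 mm from the lid's origin towards -y and 18 mm above its underside.
- pin: Loose hinge pin: steel shaft 8 mm thick, 108 mm long, nose tapered over 2.5 mm; red knob 18 mm across, 10 mm thick. Origin: on the axis where shaft meets knob; x to the tip, knob's outer face at x = -10 mm. Its tip starts 3 to 25 mm deep in the first (-x) knuckle; its knob, axis 61 mm up, in a trough (26 mm wide, wall tops 58 mm up, x = -175 to -72 mm of the hinge). Home: knob against that knuckle.
- spool_yellow: Bystander: yellow thread spool, 28 mm across, 34 mm tall. Origin: centre of its underside.
- spool_white: Bystander: white thread spool, 28 mm across, 34 mm tall. Origin: centre of its underside.
- bottle: Bystander: small amber bottle with a black cap, 32 mm across, 75 mm tall. Origin: centre of its underside.
- jar: Bystander: small clear jar with a red cap, 34 mm across, 45 mm tall. Origin: centre of its underside.
- bodkin: Bystander: a bodkin (looks like a small screwdriver), 130 mm long, lying down. Origin: under its middle.
- mug: Bystander: blue mug, 76 mm across, 90 mm tall. Origin: centre of its underside.

How it is judged:
On the way, in this order (a step that is already met when the one before it is completed fails the run):
1. the lid lies flat on the case with its knuckles home between the case's (y of lid_hinge in the frame of case_hinge between -0.002 and 0.002 m and z of lid_hinge in the frame of case_hinge between -0.003 and 0.003 m and angle between lid's own z axis and vertical below 0.04 rad), for 0.2 s.
2. the pin is through all the knuckles with its knob against the first (all of step 1 and x of pin in the frame of lid_hinge above -0.06 m and y of pin in the frame of case_hinge between -0.003 and 0.003 m and z of pin in the frame of case_hinge between -0.004 and 0.003 m and angle between the x axis of pin and the x axis of case_hinge, either way round below 0.04 rad), for 0.2 s.
At the end, for the whole second after the job is handed in: The lid lies flat on the case, its hinge line within 2 mm across and 3 mm in height of the case's; the pin lies along the hinge line (3 mm across, 4 mm in height) through the knuckles, its origin at most 60 mm before the lid's hinge point (55 to 58 mm when the knob touches); both at rest (all of step 2 and linear speed of each of lid, pin below 0.02 m/s).
It fails at once if the lid is lifted, or sags into the gap, the case or off the stand (tilt over 0.12 rad, or more than 12 mm above or below the level it slides on) (angle between lid's own z axis and vertical above 0.12 rad or height (world z) of lid above 0.062 m or height (world z) of lid below 0.038 m).
It fails at once if the lid or the pin is forced (pressed on the case or on each other with more than 40 N) (contact force between any of lid, pin and case above 40 N or contact force between lid and pin above 40 N).
It fails at once if a bystander is moved by more than 30 mm (distance of any of spool_yellow, spool_white, bottle, jar, bodkin, mug from where it was at the start of the episode above 0.03 m).
It also fails if it takes over 67 s, if anything falls off the work surface, if the arm or the gripper's body presses on something with over 40 N, if the wrist force passes 120 N, or if a joint passes its speed limit or range.

## Working session

There is one attempt and no reset: what is moved stays moved. The work goes in short steps, Python scripts to look and compute and a shell command to move; the robot and the scene stay as the last step left them, time stands still between calls to the robot, and variables do not carry over. Pictures are saved under pics/ and viewed, at most 10 in all, crops included, and the job is handed in when it is done.

```bash
ls; mkdir -p pics; python3 - <<'E'
from plant import r,cams
import cv2,pickle
for n in("scene","top"):
    s=cams.snapshot(n); pickle.dump(s,open(f"{n}0.pkl","wb")); cv2.imwrite(f"pics/{n}0.png",cv2.cvtColor(s["img"],cv2.COLOR_RGB2BGR))
    print(s["camera_matrix"],s["camera_from_world"],[k for k in s])
s=r.get_state();print(s["clock"],s["tool_pos"],s["eef_rot"],s["contact_force"],r.pinch_z)
E
```

```text
pics
[[374.96541251   0.         258.3522232 ]
 [  0.         374.96541251 193.24454182]
 [  0.           0.           1.        ]] [[ 0.3764428   0.92615702  0.02289072 -0.17814006]
 [-0.55094015  0.20393223  0.80924446  0.24641105]
 [ 0.74481929 -0.31724567  0.58702591 -1.33507405]
 [ 0.          0.          0.          1.        ]] ['img', 'camera_matrix', 'camera_from_world']
[[469.75414751   0.         256.58255413]
 [  0.         469.75414751 189.84807289]
 [  0.           0.           1.        ]] [[-4.11346726e-04 -9.99947969e-01 -1.01926220e-02 -2.81153681e-02]
 [ 9.98011556e-01 -1.05294723e-03  6.30224162e-02 -5.78026978e-01]
 [-6.30298694e-02 -1.01464304e-02  9.97960062e-01 -1.21468674e+00]
 [ 0.00000000e+00  0.00000000e+00  0.00000000e+00  1.00000000e+00]] ['img', 'camera_matrix', 'camera_from_world']
0.1 [0.22339113 0.58310345 0.23798611] [ 1.81823948e-01  9.83330748e-01 -8.26602019e-04 -9.23134117e-05] [ 0.1311829   0.43176672 -0.46847597] 0.0187
```

View pics/top0.png

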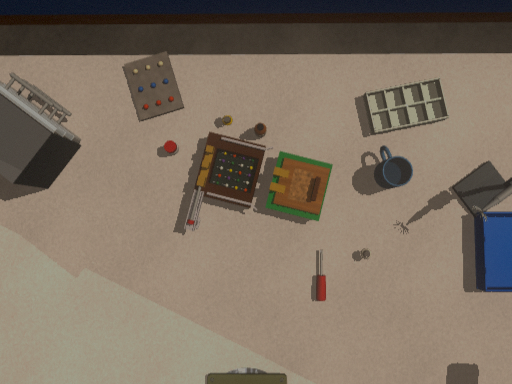

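View pics/scene0.png

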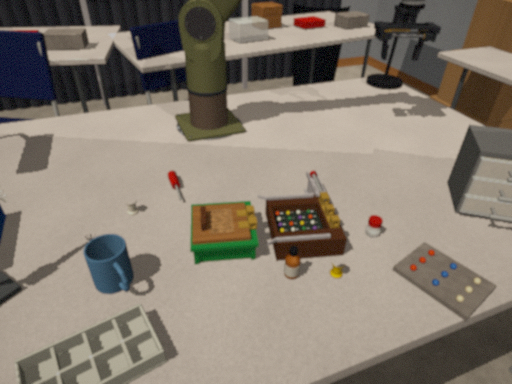

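Top view: the case is at about (232,170), with brass knuckles on its left edge and the pin and trough running to (192,222). The lid is on the green stand at about (302,187), with its handle at (314,189). The lid slides to image-left, which is world +y, and case x points image-up. I'll take a closer look with masks.

```bash
cat > h.py <<'E'
import numpy as np,cv2,pickle
def ray(s,uv,z):
    K=s["camera_matrix"];T=s["camera_from_world"];R=T[:3,:3];c=-R.T@T[:3,3]
    d=np.linalg.inv(K)@np.array([uv[0],uv[1],1.]);d=R.T@(d*[1,-1,-1])
    return c+d*(z-c[2])/d[2]
def proj(s,p):
    q=s["camera_from_world"]@np.r_[p,1];q=s["camera_matrix"]@(q[:3]*[1,-1,-1]);return q[:2]/q[2]
def crop(s,x0,y0,x1,y1,f,name):
    im=cv2.cvtColor(s["img"],cv2.COLOR_RGB2BGR)[y0:y1,x0:x1]
    cv2.imwrite(name,cv2.resize(im,None,fx=f,fy=f,interpolation=cv2.INTER_CUBIC))
E
python3 - <<'E'
from h import *
s=pickle.load(open("top0.pkl","rb"))
crop(s,180,120,340,236,5,"pics/topc.png")
hsv=cv2.cvtColor(s["img"],cv2.COLOR_RGB2HSV)
def rep(n,m,z,k=1):
    cs,_=cv2.findContours(m.astype(np.uint8)*255,cv2.RETR_EXTERNAL,cv2.CHAIN_APPROX_NONE)
    for c in sorted(cs,key=cv2.contourArea)[::-1][:k]:
        q=cv2.minAreaRect(c);b=cv2.boxPoints(q)
        w=np.array([ray(s,p,z)[:2] for p in b])
        print(n,cv2.contourArea(c),np.round(b,1).tolist(),"\n  c",np.round(ray(s,q[0],z)*1e3,1),"corners",np.round(w*1e3).tolist(),"sz",np.round(1e3*np.linalg.norm(np.diff(w[:3],axis=0),axis=1)), "ang",np.round(np.degrees(np.arctan2(*(w[1]-w[0])[::-1])),1),np.round(np.degrees(np.arctan2(*(w[2]-w[1])[::-1])),1))
roi=np.zeros(hsv.shape[:2],bool);roi[120:236,180:340]=1
H,S,V=[hsv[...,i].astype(int) for i in range(3)]
rep("green",(H>45)&(H<85)&(S>120)&roi&(np.arange(512)>260),.05)
print(hsv[190,300],hsv[188,314],hsv[188,280],hsv[165,208],hsv[150,262],hsv[172,222])
roi2=roi&(np.arange(512)>260)
rep("lid",(H<20)&(S>120)&roi2,.058)
rep("brass",(H>17)&(H<30)&(S>150)&(V>130)&roi,.071,6)
rep("red",((H<6)|(H>174))&(S>140)&(V>110)&roi,.061,2)
E
```

```text
green 262.0 [[263.29998779296875, 204.6999969482422], [270.3999938964844, 190.1999969482422], [320.20001220703125, 214.60000610351562], [313.1000061035156, 229.10000610351562]] 
  c [ 525.4 -118.4   50. ] corners [[538.0, -46.0], [575.0, -64.0], [513.0, -191.0], [476.0, -172.0]] sz [ 41. 141.] ang -26.1 -116.2
[ 15 165 128] [ 11 143  75] [ 18 193 136] [ 19 182 118] [14 91 56] [28 62 49]
lid 2197.0 [[265.5, 200.89999389648438], [276.8999938964844, 155.5], [329.79998779296875, 168.6999969482422], [318.5, 214.10000610351562]] 
  c [ 588.2 -133.3   58. ] corners [[547.0, -52.0], [663.0, -81.0], [629.0, -215.0], [514.0, -185.0]] sz [119. 139.] ang -14.1 -104.2
brass 73.5 [[269.29998779296875, 188.8000030517578], [270.79998779296875, 182.6999969482422], [284.8999938964844, 186.1999969482422], [283.3999938964844, 192.39999389648438]] 
  c [580.4 -80.6  71. ] corners [[577.0, -61.0], [593.0, -65.0], [584.0, -100.0], [568.0, -96.0]] sz [16. 37.] ang -14.1 -104.2
brass 71.0 [[273.1000061035156, 173.0], [274.8999938964844, 167.10000610351562], [288.5, 171.10000610351562], [286.70001220703125, 1
[... 651 characters left out ...]
94.0], [602.0, 101.0]] sz [23. 16.] ang -18.0 -108.5
brass 8.5 [[207.0, 147.0], [212.0, 147.0], [212.0, 150.0], [207.0, 150.0]] 
  c [679.5  89.9  71. ] corners [[683.0, 96.0], [683.0, 84.0], [676.0, 84.0], [676.0, 96.0]] sz [13.  8.] ang -90.1 -179.7
brass 1.5 [[229.0, 123.0], [231.0, 120.0], [231.89999389648438, 120.5999984741211], [229.89999389648438, 123.5999984741211]] 
  c [747.6  37.1  71. ] corners [[745.0, 41.0], [752.0, 36.0], [751.0, 33.0], [743.0, 38.0]] sz [9. 3.] ang -33.3 -124.0
red 11.5 [[188.0, 220.0], [193.0, 220.0], [193.0, 223.0], [188.0, 223.0]] 
  c [495.4 138.   61. ] corners [[499.0, 144.0], [499.0, 132.0], [492.0, 132.0], [492.0, 144.0]] sz [13.  8.] ang -90.0 -179.5
```

View pics/topc.png

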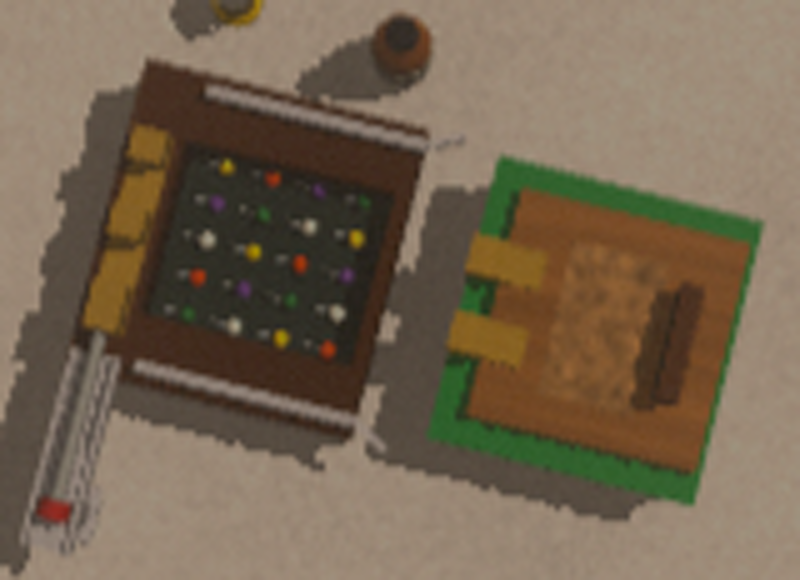

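Closer crop, divided by 5 and offset by (180,120): case rim corners are (148,60), (428,130), (352,437), (77,345). Lid corners are (517,192), (752,242), (697,472), (468,415). Handle bar is centred near (672,347), and the red knob is at (53,511).

```bash
python3 - <<'E'
from h import *
from plant import r
s=pickle.load(open("top0.pkl","rb"))
P=lambda u,v,z:ray(s,(180+(u-2)/5,120+(v-2)/5),z)[:2]*1e3
ang=lambda d:np.round(np.degrees(np.arctan2(d[1],d[0])),1)
def quad(n,q,z):
    w=[P(*p,z) for p in q]
    print(n,np.round(w,1).tolist(),"c",np.round(np.mean(w,axis=0),1),"sides",[(np.round(np.linalg.norm(w[(i+1)%4]-w[i]),1),ang(w[(i+1)%4]-w[i])) for i in range(4)])
    return w
# order: +x+y, +x-y, -x-y, -x+y
quad("case",[(148,60),(428,130),(352,437),(77,345)],.05)
quad("stand",[(500,156),(763,220),(694,505),(430,436)],.05)
quad("lid",[(517,192),(752,242),(697,472),(468,415)],.058)
quad("lips",[(205,92),(428,145),(356,420),(135,366)],.057)
print("knob",P(53,511,.067),"pin at knuckle",P(98,335,.064),"handle",P(682,345,.078), "handle ends",P(690,285,.078),P(662,405,.078))
for n,a in {"k+x end":(150,128),"gap1":(143,163),"mid top":(138,172),"midbot":(122,238),"k1top":(118,250),"k1 bot":(104,330)}.items(): print(n,P(*a,.071))
sc=pickle.load(open("scene0.pkl","rb"))
crop(sc,170,160,350,290,4,"pics/scc.png")
E
```

```text
case [[726.6, 93.3], [690.0, -51.1], [532.2, -12.1], [579.4, 128.8]] c [632.   39.7] sides [(np.float64(148.9), np.float64(-104.3)), (np.float64(162.5), np.float64(166.1)), (np.float64(148.5), np.float64(71.5)), (np.float64(151.5), np.float64(-13.6))]
stand [[676.4, -88.0], [643.1, -222.6], [497.5, -186.0], [532.7, -51.8]] c [ 587.4 -137.1] sides [(np.float64(138.6), np.float64(-103.9)), (np.float64(150.2), np.float64(165.9)), (np.float64(138.7), np.float64(75.3)), (np.float64(148.3), np.float64(-14.1))]
lid [[656.7, -96.3], [630.9, -215.6], [514.2, -186.7], [543.1, -71.0]] c [ 586.2 -142.4] sides [(np.float64(122.1), np.float64(-102.2)), (np.float64(120.3), np.float64(166.1)), (np.float64(119.2), np.float64(76.0)), (np.float64(116.5), np.float64(-12.5))]
lips [[708.7, 63.2], [681.1, -51.0], [540.6, -14.2], [568.2, 98.2]] c [624.6  24. ] sides [(np.float64(117.5), np.float64(-103.6)), (np.float64(145.2), np.float64(165.3)), (np.float64(115.8), np.float64(76.2)), (np.float64(144.8), np.float64(-14.0))]
knob [494.64429589 137.81162968] pin at knuckle [583.49582919 116.21236501] handle [ 577.18453392 -177.32639957] handle ends [ 607.21636765 -181.56917751] [ 547.25215203 -167.12838992]
k+x end [687.93871113  89.71095023]
gap1 [670.11524302  93.14722639]
mid top [665.5403211   95.64847647]
midbot [632.03655495 103.51946249]
k1top [625.95810785 105.49840822]
k1 bot [585.52281197 112.27823622]
```

View pics/scc.png

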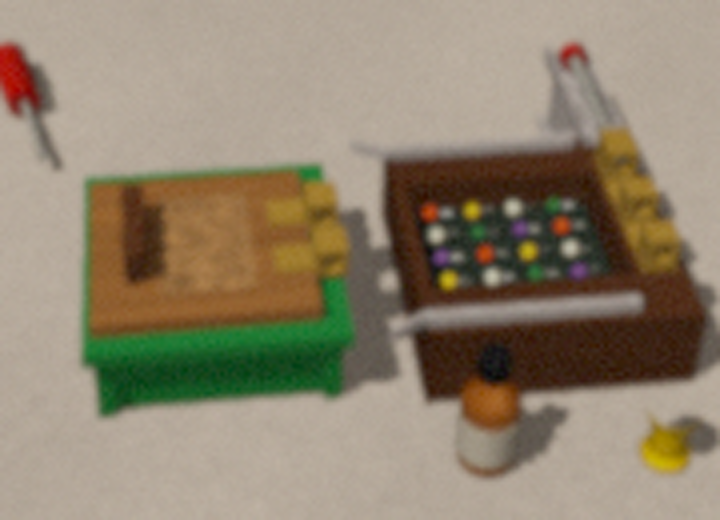

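The brass strip spans 105 mm as expected. In case axes (yaw −14°) its middle sits about 3 mm to −x of centre. The lid is about square and needs roughly 179 mm of travel. The scene view confirms clear space around the handle. Moving over the handle.

```bash
python3 -m pendant '[[-1,[0,0,0],[0,0,-7.5]],[-1,[-37,-47,0],[0,0,0]],[-1,[-37,-47,0],[0,0,0]],[-1,[-37,-47,0],[0,0,0]],[-1,[-37,-47,0],[0,0,0]],[-1,[-37,-47,0],[0,0,0]],[-1,[-37,-47,0],[0,0,0]],[-1,[-37,-47,0],[0,0,0]]]' 30
python3 -m pendant '[[-1,[-37,-47,0],[0,0,0]],[-1,[-37,-47,0],[0,0,0]],[-1,[-37,-47,0],[0,0,0]],[-1,[-37,-47,0],[0,0,0]],[-1,[-37,-47,0],[0,0,0]],[-1,[-37,-47,0],[0,0,0]],[-1,[-37,-47,0],[0,0,0]],[-1,[0,0,0],[0,0,0]]]'
cat >> h.py <<'E'
def fwd(target,yaw_y=None):
    from plant import r
    from scipy.spatial.transform import Rotation as Rn
    s=r.get_state();R=Rn.from_quat(s["eef_rot"]);M=R.as_matrix()
    print("clk",round(s["clock"],2),"pos",np.round(s["tool_pos"]*1000 if hasattr(s["tool_pos"],"shape") else np.array(s["tool_pos"])*1e3,1),"yaw of tool y",np.round(np.degrees(np.arctan2(M[1,1],M[0,1])),2),"tilt",np.round(M[:,2],4),"F",np.round(s["contact_force"],1))
    print("shift tool mm",np.round(M.T@(np.array(target)-np.array(s["tool_pos"])*1e3),1))
E
python3 -c "
from h import *
fwd([577.5,-176.8,150])"
```

```text
clock: 1.1
tool_pos: [0.3994, 0.2016, 0.2386]
eef_rot: [0.117, 0.993, 0.0, 0.0]
contact_force: [1.5, 0.8, 0.0]
opening: 1.001
finger_force: 0.0
clock: 2.1
tool_pos: [0.5744, -0.1834, 0.2377]
eef_rot: [0.122, 0.993, -0.002, 0.0]
contact_force: [-0.2, 0.2, -1.0]
opening: 0.999
finger_force: 0.0
clk 2.1 pos [ 574.4 -183.4  237.7] yaw of tool y 76.01 tilt [-1.0e-04 -3.2e-03 -1.0e+00] F [-0.2  0.2 -1. ]
shift tool mm [-1.3  7.4 87.6]
```

```bash
python3 -m pendant '[[-1,[-1.5,7,40],[0,0,0]],[-1,[0,0,40],[0,0,0]],[-1,[0,0,35],[0,0,0]],[-1,[0,0,20],[0,0,0]],[-1,[0,0,20],[0,0,0]],[-1,[0,0,10],[0,0,0]],[-1,[0,0,5],[0,0,0]],[-1,[0,0,0],[0,0,0]]]'
python3 - <<'E'
from h import *
from plant import cams
fwd([577.5,-176.8,62])
s=cams.snapshot("scene");crop(s,150,140,350,290,4,"pics/g1.png")
E
```

```text
clock: 3.1
tool_pos: [0.5774, -0.1701, 0.0689]
eef_rot: [0.117, 0.993, 0.0, 0.0]
contact_force: [0.5, -0.1, 0.3]
opening: 0.998
finger_force: 0.0
clk 3.1 pos [ 577.4 -170.1   68.9] yaw of tool y 76.56 tilt [ 2.e-04  2.e-04 -1.e+00] F [ 0.5 -0.1  0.3]
shift tool mm [-1.7 -6.5  6.9]
```

View pics/g1.png

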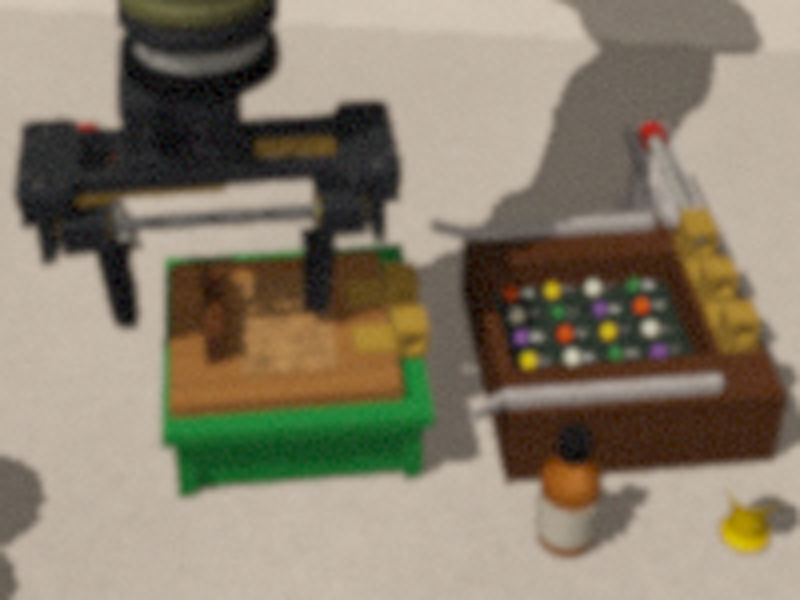

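The fingers straddle the handle: tips are at about (122,320) and (318,308), and the bar is at (225,320). Lowering 6 mm, centring and closing.

```bash
python3 -m pendant '[[-1,[-1.5,-6.5,3],[0,0,0]],[-1,[0,0,3],[0,0,0]],[-0.3,[0,0,0],[0,0,0]],[0.3,[0,0,0],[0,0,0]],[1,[0,0,0],[0,0,0]],[1,[0,0,0],[0,0,0]],[1,[0,0,0],[0,0,0]],[1,[0,0,0],[0,0,0]]]' 25
python3 -c "
from h import *
fwd([577.5,-176.8,62])"
```

```text
clock: 4.15
tool_pos: [0.5772, -0.177, 0.0627]
eef_rot: [0.117, 0.993, 0.0, 0.0]
contact_force: [1.2, 0.8, 0.2]
opening: 0.341
finger_force: 0.0
clk 4.15 pos [ 577.2 -177.    62.7] yaw of tool y 76.54 tilt [ 0.  0. -1.] F [1.2 0.8 0.2]
shift tool mm [-0.2  0.3  0.7]
```

```bash
python3 -m pendant '[[1,[0,0,0],[0,0,0]],[1,[0,0,0],[0,0,0]],[1,[0,0,0],[0,0,0]],[1,[0,0,0],[0,0,0]]]' 25
python3 -c "
from h import *
from plant import cams
fwd([577.5,-176.8,62])
s=cams.snapshot('top');crop(s,180,120,340,236,5,'pics/g2.png')"
```

```text
clock: 4.65
tool_pos: [0.5774, -0.1767, 0.0627]
eef_rot: [0.117, 0.993, 0.0, 0.0]
contact_force: [0.3, 0.4, 0.3]
opening: 0.135
finger_force: 25.0
clk 4.65 pos [ 577.4 -176.7   62.7] yaw of tool y 76.56 tilt [ 3.e-04  5.e-04 -1.e+00] F [0.3 0.4 0.3]
shift tool mm [-0.1 -0.1  0.7]
```

View pics/g2.png

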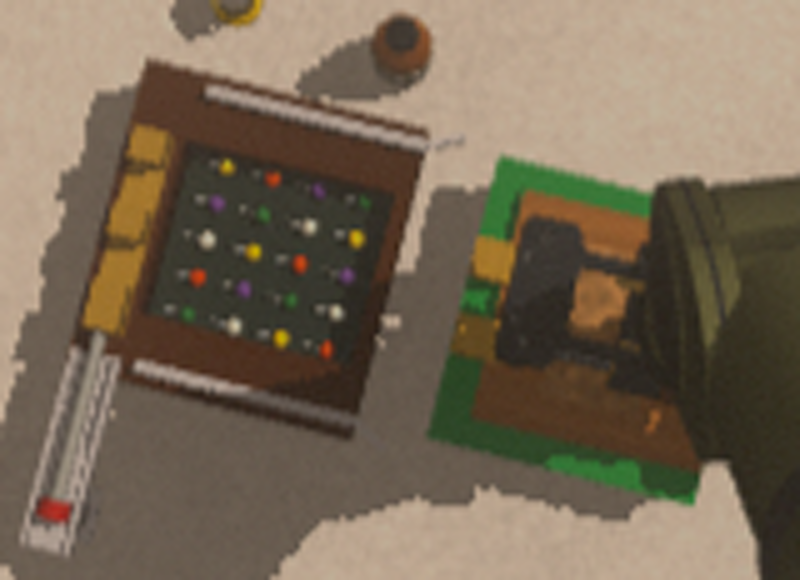

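The handle is gripped: 11.9 mm opening, 25 N, lid unmoved. Now squaring to the case, shifting about 6 mm sideways and sliding.

```bash
python3 -m pendant '[[1,[0,0,0],[0,0,0.6]],[1,[3,0,0],[0,0,0]],[1,[2.8,5,0],[0,0,0]],[1,[0,10,0],[0,0,0]],[1,[0,10,0],[0,0,0]],[1,[0,0,0],[0,0,0]]]'
python3 -c "
from h import *
fwd([577.5,-176.8,62.7])"
```

```text
clock: 5.45
tool_pos: [0.5783, -0.1486, 0.0627]
eef_rot: [0.121, 0.993, 0.001, 0.0]
contact_force: [-0.4, 1.6, 0.4]
opening: 0.136
finger_force: 25.0
clk 5.45 pos [ 578.3 -148.6   62.7] yaw of tool y 76.12 tilt [ 5.0e-04  2.1e-03 -1.0e+00] F [-0.4  1.6  0.4]
shift tool mm [ -6.  -27.6  -0.1]
```

```bash
python3 -m pendant '[[1,[0,12,0],[0,0,0]],[1,[0,14,0],[0,0,0]],[1,[0,14,0],[0,0,0]],[1,[0,14,0],[0,0,0]],[1,[0,14,0],[0,0,0]],[1,[0,14,0],[0,0,0]],[1,[0,10,0],[0,0,0]],[1,[0,0,0],[0,0,0]]]'
python3 -c "
from h import *
from plant import cams
fwd([577.5,-176.8,62.7])
s=cams.snapshot('top');crop(s,180,120,340,236,5,'pics/g3.png');pickle.dump(s,open('top3.pkl','wb'))"
```

```text
clock: 6.45
tool_pos: [0.6005, -0.0598, 0.0627]
eef_rot: [0.121, 0.993, 0.001, 0.0]
contact_force: [-0.2, 0.9, -0.2]
opening: 0.135
finger_force: 25.0
clk 6.45 pos [600.5 -59.8  62.7] yaw of tool y 76.06 tilt [ 8.0e-04  1.9e-03 -1.0e+00] F [-0.2  0.9 -0.2]
shift tool mm [  -5.8 -119.1   -0.2]
```

View pics/g3.png

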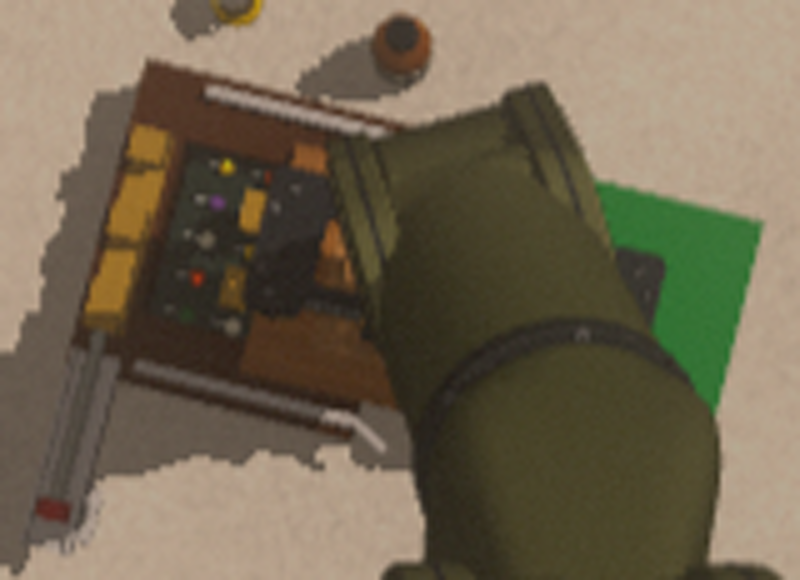

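The lid is entering between the guide lips, with its knuckles visible at about (252,210) and (233,287). Checking lateral alignment from the brass masks.

```bash
python3 - <<'E'
from h import *
s=pickle.load(open("top3.pkl","rb"))
a=np.radians(-14);X=np.array([np.cos(a),np.sin(a)]);Y=np.array([-X[1],X[0]])
def uv(u,v,z=.071):
    p=ray(s,(180+(u-2)/5,120+(v-2)/5),z)[:2]*1e3;return np.round([p@X,p@Y],1)
for n,p in dict(k3bot=(143,162),k2bot=(123,238),k3top=(150,126),k1bot=(105,330),LA_top=(253,187),LA_bot=(243,233),LB_top=(234,263),LB_bot=(225,309)).items(): print(n,uv(*p))
hsv=cv2.cvtColor(s["img"],cv2.COLOR_RGB2HSV).astype(int)
m=((hsv[...,0]>15)&(hsv[...,0]<30)&(hsv[...,1]>140)&(hsv[...,2]>70));m[:,:222]=0;m[:,236:]=0;m[:150]=0;m[190:]=0
cs,_=cv2.findContours(m.astype(np.uint8),0,1)
for c in cs:
    if cv2.contourArea(c)>8:
        b=cv2.minAreaRect(c);p=ray(s,b[0],.071)[:2]*1e3
        q=[np.round([(w:=ray(s,k,.071)[:2]*1e3)@X,w@Y],1).tolist() for k in cv2.boxPoints(b)]
        print(cv2.contourArea(c),np.round([p@X,p@Y],1),q)
E
```

```text
k3bot [628.2 252.6]
k2bot [588.3 252.9]
k3top [646.8 253.7]
k1bot [541.1 250.1]
LA_top [629.2 195.5]
LA_bot [605.4 194.7]
LB_top [589.5 195.4]
LB_bot [565.9 194.1]
22.0 [577.5 193.4] [[566.5, 195.8], [586.1, 200.7], [588.5, 191.0], [568.9, 186.0]]
25.5 [616.8 192.9] [[625.4, 200.3], [627.8, 190.5], [608.2, 185.5], [605.7, 195.3]]
```

Lid middle is u=597.3 and strip middle is about 597.3, so they're aligned. About 60 mm remain, or 42 mm to a possible butt.

```bash
python3 -m pendant '[[1,[0,10,0],[0,0,0]],[1,[0,12,0],[0,0,0]],[1,[0,10,0],[0,0,0]],[1,[0,4,0],[0,0,0]],[1,[0,1,0],[0,0,0]],[1,[0,0,0],[0,0,0]]]'
python3 -m pendant '[[1,[0,2,0],[0,0,0]],[1,[0,2,0],[0,0,0]],[1,[0,0,0],[0,0,0]]]'
python3 -m pendant '[[1,[0,1.5,0],[0,0,0]],[1,[0,1.5,0],[0,0,0]],[1,[0,0,0],[0,0,0]]]'
python3 -c "
from h import *
fwd([634,80-13.6-40,62.7])"
```

```text
clock: 7.25
tool_pos: [0.609, -0.0255, 0.0627]
eef_rot: [0.122, 0.993, 0.001, 0.0]
contact_force: [0.2, 0.9, -0.6]
opening: 0.13
finger_force: 25.0
clock: 7.62
tool_pos: [0.6101, -0.0225, 0.0627]
eef_rot: [0.122, 0.992, -0.0, 0.0]
contact_force: [-0.4, -1.0, 0.7]
opening: 0.132
finger_force: 25.0
clock: 8.0
tool_pos: [0.6108, -0.019, 0.0627]
eef_rot: [0.122, 0.993, 0.0, 0.0]
contact_force: [-0.5, -0.7, -0.6]
opening: 0.134
finger_force: 25.0
clk 8.0 pos [610.8 -19.   62.7] yaw of tool y 75.96 tilt [ 3.e-04  4.e-04 -1.e+00] F [-0.5 -0.7 -0.6]
shift tool mm [-11.5  49.7   0. ]
```

```bash
for i in 1 2 3; do :; done
python3 -m pendant '[[1,[0,1.5,0],[0,0,0]],[1,[0,1,0],[0,0,0]],[1,[0,0,0],[0,0,0]]]'
python3 -m pendant '[[1,[0,1.5,0],[0,0,0]],[1,[0,1,0],[0,0,0]],[1,[0,0,0],[0,0,0]]]'
```

```text
clock: 8.38
tool_pos: [0.6114, -0.0167, 0.0627]
eef_rot: [0.122, 0.992, 0.0, 0.0]
contact_force: [-0.7, -1.4, -1.1]
opening: 0.133
finger_force: 25.0
clock: 8.75
tool_pos: [0.612, -0.0142, 0.0627]
eef_rot: [0.122, 0.992, 0.0, 0.0]
contact_force: [0.7, -0.3, -0.3]
opening: 0.134
finger_force: 25.0
```

No contact yet at 4 mm past the estimated butt, so it looks like they're entering. Continuing gently.

```bash

python3 -m pendant '[[1,[0,1.5,0],[0,0,0]],[1,[0,1.5,0],[0,0,0]],[1,[0,0,0],[0,0,0]]]'
python3 -m pendant '[[1,[0,1.5,0],[0,0,0]],[1,[0,1.5,0],[0,0,0]],[1,[0,0,0],[0,0,0]]]'
```

```text
clock: 9.12
tool_pos: [0.6127, -0.0112, 0.0627]
eef_rot: [0.122, 0.993, 0.0, 0.0]
contact_force: [0.3, -0.2, -1.4]
opening: 0.133
finger_force: 25.0
clock: 9.5
tool_pos: [0.6135, -0.0083, 0.0627]
eef_rot: [0.122, 0.993, 0.0, 0.0]
contact_force: [-0.0, -1.3, -0.4]
opening: 0.133
finger_force: 25.0
```

```bash

python3 -m pendant '[[1,[0,1.5,0],[0,0,0]],[1,[0,1.5,0],[0,0,0]],[1,[0,0,0],[0,0,0]]]'
python3 -m pendant '[[1,[0,1,0],[0,0,0]],[1,[0,1,0],[0,0,0]],[1,[0,0,0],[0,0,0]]]'
```

```text
clock: 9.88
tool_pos: [0.6142, -0.0054, 0.0627]
eef_rot: [0.122, 0.993, 0.0, 0.0]
contact_force: [-0.7, -0.3, 0.8]
opening: 0.132
finger_force: 25.0
clock: 10.25
tool_pos: [0.6147, -0.0037, 0.0627]
eef_rot: [0.122, 0.992, 0.0, 0.0]
contact_force: [0.0, -0.9, -0.5]
opening: 0.132
finger_force: 25.0
```

```bash

python3 -m pendant '[[1,[0,1,0],[0,0,0]],[1,[0,0,0],[0,0,0]]]'
python3 -m pendant '[[1,[0,1,0],[0,0,0]],[1,[0,0,0],[0,0,0]]]'
```

```text
clock: 10.5
tool_pos: [0.6149, -0.0027, 0.0627]
eef_rot: [0.122, 0.992, 0.0, 0.0]
contact_force: [-0.6, -0.4, -0.1]
opening: 0.132
finger_force: 25.0
clock: 10.75
tool_pos: [0.6151, -0.0018, 0.0627]
eef_rot: [0.122, 0.992, 0.0, 0.0]
contact_force: [-0.4, -1.5, -0.6]
opening: 0.136
finger_force: 25.0
```

```bash

python3 -m pendant '[[1,[0,0.7,0],[0,0,0]],[1,[0,0,0],[0,0,0]]]'
python3 -c "
from h import *
fwd([614,0,62.7])"
```

```text
clock: 11.0
tool_pos: [0.6153, -0.0012, 0.0627]
eef_rot: [0.122, 0.992, 0.0, 0.0]
contact_force: [-0.1, -1.7, -0.7]
opening: 0.133
finger_force: 25.0
clk 11.0 pos [615.3  -1.2  62.7] yaw of tool y 75.95 tilt [ 1.e-04  2.e-04 -1.e+00] F [-0.1 -1.7 -0.7]
shift tool mm [1.5 0.8 0. ]
```

```bash

python3 -m pendant '[[1,[0,0.7,0],[0,0,0]],[1,[0,0,0],[0,0,0]]]'
python3 -m pendant '[[1,[0,0.7,0],[0,0,0]],[1,[0,0,0],[0,0,0]]]'
```

```text
clock: 11.25
tool_pos: [0.6154, -0.0005, 0.0627]
eef_rot: [0.122, 0.992, 0.0, -0.0]
contact_force: [-0.1, -1.5, -0.3]
opening: 0.133
finger_force: 25.0
clock: 11.5
tool_pos: [0.6156, 0.0002, 0.0627]
eef_rot: [0.122, 0.992, 0.0, 0.0]
contact_force: [-0.1, -0.8, 0.5]
opening: 0.13
finger_force: 25.0
```

```bash

python3 -m pendant '[[1,[0,0.7,0],[0,0,0]],[1,[0,0,0],[0,0,0]]]'
```

```text
clock: 11.75
tool_pos: [0.6158, 0.0009, 0.0627]
eef_rot: [0.122, 0.992, 0.0, 0.0]
contact_force: [-0.4, -0.1, 0.1]
opening: 0.132
finger_force: 25.0
```

```bash

python3 -m pendant '[[1,[0,0.7,0],[0,0,0]],[1,[0,0,0],[0,0,0]]]'
python3 -m pendant '[[1,[0,0.7,0],[0,0,0]],[1,[0,0,0],[0,0,0]]]'
```

```text
clock: 12.0
tool_pos: [0.616, 0.0015, 0.0627]
eef_rot: [0.122, 0.992, 0.0, 0.0]
contact_force: [0.2, -1.1, 0.2]
opening: 0.134
finger_force: 25.0
clock: 12.25
tool_pos: [0.6159, 0.0016, 0.0627]
eef_rot: [0.123, 0.992, -0.0, -0.0]
contact_force: [-0.8, -3.0, 0.1]
opening: 0.135
finger_force: 25.0
```

```bash

python3 -m pendant '[[1,[0,0.7,0],[0,0,0]],[1,[0,0,0],[0,0,0]]]'
python3 -c "
from h import *
from plant import cams
s=cams.snapshot('scene');crop(s,230,150,350,270,5,'pics/g4.png')"
```

```text
clock: 12.5
tool_pos: [0.6159, 0.0017, 0.0627]
eef_rot: [0.123, 0.992, -0.001, -0.0]
contact_force: [-2.0, -5.2, 1.7]
opening: 0.135
finger_force: 25.0
```

View pics/g4.png

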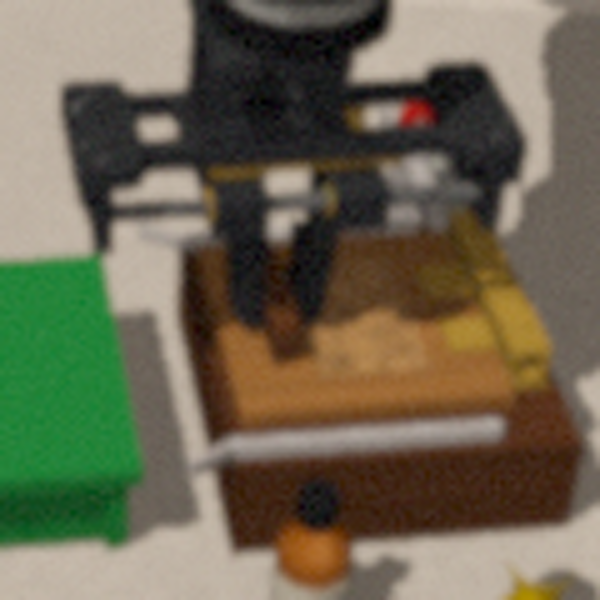

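The picture shows the lid's knuckles interleaved with the strip's, the lid edge against it, lying flat on the rim. The stop is felt at about 5 N. One more small push to seat it, then ease off and release.

```bash

python3 -m pendant '[[1,[0,0.8,0],[0,0,0]],[1,[0,0,0],[0,0,0]]]'
python3 -m pendant '[[1,[0,-1.8,0],[0,0,0]],[1,[0,0,0],[0,0,0]]]' 8
python3 -c "
from h import *
fwd([616,1.7,62.7])"
```

```text
clock: 12.8
tool_pos: [0.6158, 0.0017, 0.0627]
eef_rot: [0.123, 0.992, -0.001, -0.001]
contact_force: [-2.0, -6.0, 2.0]
opening: 0.128
finger_force: 25.0
clock: 13.05
tool_pos: [0.6157, 0.0017, 0.0627]
eef_rot: [0.122, 0.992, -0.0, -0.0]
contact_force: [-2.4, -3.2, 1.7]
opening: 0.137
finger_force: 8.0
clk 13.05 pos [615.7   1.7  62.7] yaw of tool y 75.93 tilt [-5.e-04  0.e+00 -1.e+00] F [-2.4 -3.2  1.7]
shift tool mm [-0.3  0.  -0. ]
```

```bash

python3 -m pendant '[[-0.2,[0,0,0],[0,0,0]],[-0.2,[0,0,0],[0,0,0]],[-0.2,[0,0,0],[0,0,0]],[-0.2,[0,0,0],[0,0,0]],[-0.2,[0,0,0],[0,0,0]],[-0.2,[0,0,-15],[0,0,0]],[-0.2,[0,0,-30],[0,0,0]],[-0.2,[0,0,-30],[0,0,0]]]'
python3 -m pendant '[[1,[40,20,0],[0,0,0]],[1,[45,28,0],[0,0,0]],[1,[45,28,0],[0,0,0]],[1,[47,28,0],[0,0,0]],[1,[0,0,0],[0,0,0]],[1,[0,0,0],[0,0,0]],[1,[0,0,0],[0,0,0]],[1,[0,0,0],[0,0,0]]]' 20
python3 -c "
from h import *
fwd([469.1,145.3,60.5])
from plant import cams
s=cams.snapshot('scene');crop(s,230,140,350,260,5,'pics/g5.png')"
```

```text
clock: 14.05
tool_pos: [0.6161, 0.0018, 0.1394]
eef_rot: [0.122, 0.992, 0.0, 0.0]
contact_force: [-0.0, -0.1, 0.2]
opening: 0.602
finger_force: 0.0
clock: 15.05
tool_pos: [0.4705, 0.1446, 0.1378]
eef_rot: [0.124, 0.992, -0.0, 0.0]
contact_force: [-0.1, -0.5, -1.1]
opening: 0.01
finger_force: 0.0
clk 15.05 pos [470.5 144.6 137.8] yaw of tool y 75.8 tilt [ 6.e-04 -2.e-04 -1.e+00] F [-0.1 -0.5 -1.1]
shift tool mm [ 1.5  0.3 77.3]
```

View pics/g5.png

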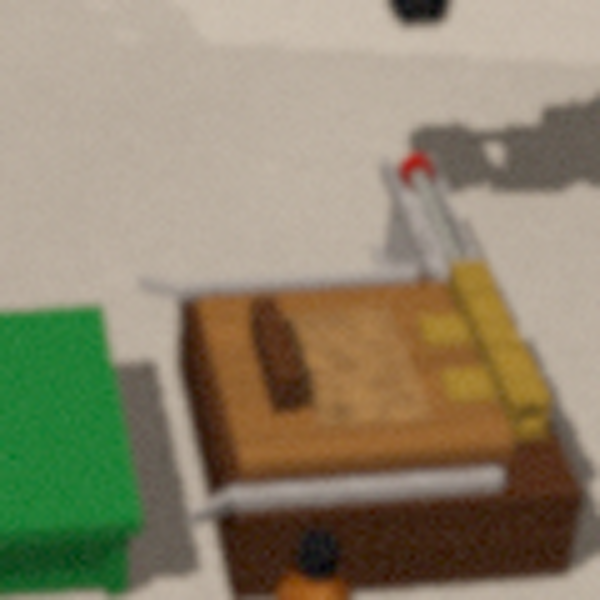

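The lid is flat and home, with the knuckles in one line from (475,280) to (530,410). The knob is at (417,167). Descending behind the knob.

```bash

python3 -m pendant '[[1,[2,0,30],[0,0,0]],[1,[0,0,30],[0,0,0]],[1,[0,0,12],[0,0,0]],[1,[0,0,5],[0,0,0]],[1,[0,0,0],[0,0,0]]]'
python3 -m pendant '[[1,[-3,0,0],[0,0,0]],[1,[-3,0,0],[0,0,0]],[1,[-2,0,0],[0,0,0]],[1,[0,0,0],[0,0,0]]]'
python3 -c "
from h import *
fwd([469.1,145.3,60.5])"
```

```text
clock: 15.72
tool_pos: [0.468, 0.1462, 0.061]
eef_rot: [0.122, 0.992, 0.0, 0.0]
contact_force: [-0.3, 0.2, 0.5]
opening: 0.002
finger_force: 0.0
clock: 16.23
tool_pos: [0.4758, 0.1442, 0.0609]
eef_rot: [0.123, 0.992, 0.0, 0.0]
contact_force: [0.0, -0.1, 0.6]
opening: 0.007
finger_force: 0.0
clk 16.23 pos [475.8 144.2  60.9] yaw of tool y 75.92 tilt [ 6.e-04  2.e-04 -1.e+00] F [ 0.  -0.1  0.6]
shift tool mm [ 6.7 -0.5  0.4]
```

```bash

python3 -m pendant '[[1,[-3,0,0],[0,0,0]],[1,[-3,0,0],[0,0,0]],[1,[-3,0,0],[0,0,0]],[1,[-3,0,0],[0,0,0]],[1,[-3,0,0],[0,0,0]]]'
python3 -m pendant '[[1,[-3,0,0],[0,0,0]],[1,[-3,0,0],[0,0,0]],[1,[-3,0,0],[0,0,0]],[1,[-3,0,0],[0,0,0]],[1,[0,0,0],[0,0,0]]]'
python3 -c "
from h import *
fwd([469.1,145.3,60.5])
from plant import cams
s=cams.snapshot('scene');crop(s,230,140,350,260,5,'pics/g6.png')"
```

```text
clock: 16.85
tool_pos: [0.4901, 0.1405, 0.0607]
eef_rot: [0.122, 0.992, 0.0, -0.0]
contact_force: [-1.0, 0.8, -0.2]
opening: 0.005
finger_force: 0.2
clock: 17.48
tool_pos: [0.502, 0.1376, 0.0607]
eef_rot: [0.123, 0.992, 0.0, 0.0]
contact_force: [-0.4, -0.4, 0.2]
opening: 0.005
finger_force: 0.0
clk 17.48 pos [502.  137.6  60.7] yaw of tool y 75.92 tilt [ 4.e-04  1.e-04 -1.e+00] F [-0.4 -0.4  0.2]
shift tool mm [33.7 -0.5  0.2]
```

View pics/g6.png

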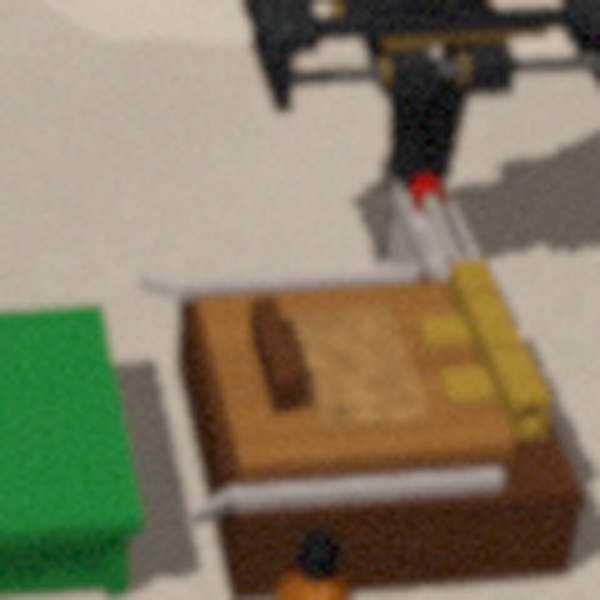

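The knob is being pushed freely: it has moved to (426,188) and the lid is unmoved. Continuing.

```bash

python3 -m pendant '[[1,[-3,0,0],[0,0,0]],[1,[-3,0,0],[0,0,0]],[1,[-3,0,0],[0,0,0]],[1,[-3,0,0],[0,0,0]]]'
python3 -m pendant '[[1,[-3,0,0],[0,0,0]],[1,[-3,0,0],[0,0,0]],[1,[-3,0,0],[0,0,0]],[1,[-3,0,0],[0,0,0]]]'
```

```text
clock: 18.02
tool_pos: [0.5135, 0.1347, 0.0607]
eef_rot: [0.122, 0.992, 0.0, 0.0]
contact_force: [0.2, -0.5, 0.0]
opening: 0.003
finger_force: 0.1
clock: 18.52
tool_pos: [0.5251, 0.1318, 0.0607]
eef_rot: [0.122, 0.992, 0.0, -0.0]
contact_force: [-0.3, 0.5, -0.2]
opening: 0.002
finger_force: 0.1
```

```bash

python3 -m pendant '[[1,[-3,0,0],[0,0,0]],[1,[-3,0,0],[0,0,0]],[1,[-3,0,0],[0,0,0]],[1,[-3,0,0],[0,0,0]]]'
python3 -m pendant '[[1,[-3,0,0],[0,0,0]],[1,[-3,0,0],[0,0,0]],[1,[-3,0,0],[0,0,0]],[1,[0,0,0],[0,0,0]]]'
```

```text
clock: 19.02
tool_pos: [0.5367, 0.1289, 0.0607]
eef_rot: [0.122, 0.992, 0.0, -0.0]
contact_force: [0.3, 0.4, 0.3]
opening: 0.007
finger_force: 0.1
clock: 19.52
tool_pos: [0.5456, 0.1267, 0.0607]
eef_rot: [0.123, 0.992, 0.0, 0.0]
contact_force: [-0.1, -0.3, -0.2]
opening: 0.004
finger_force: 0.0
```

```bash

python3 -m pendant '[[1,[-2,0,0],[0,0,0]],[1,[-2,0,0],[0,0,0]],[1,[-2,0,0],[0,0,0]],[1,[-2,0,0],[0,0,0]]]'
python3 -m pendant '[[1,[-2,0,0],[0,0,0]],[1,[-2,0,0],[0,0,0]],[1,[-1.5,0,0],[0,0,0]],[1,[0,0,0],[0,0,0]]]'
python3 -m pendant '[[1,[-1,0,0],[0,0,0]],[1,[-1,0,0],[0,0,0]],[1,[0,0,0],[0,0,0]]]'
```

```text
clock: 20.02
tool_pos: [0.5531, 0.1248, 0.0607]
eef_rot: [0.122, 0.992, 0.0, -0.0]
contact_force: [-0.0, 0.4, -0.0]
opening: 0.004
finger_force: 0.2
clock: 20.52
tool_pos: [0.5585, 0.1234, 0.0607]
eef_rot: [0.122, 0.992, 0.0, 0.0]
contact_force: [-0.2, 0.6, -0.6]
opening: 0.006
finger_force: 0.0
clock: 20.9
tool_pos: [0.5604, 0.123, 0.0607]
eef_rot: [0.122, 0.992, 0.0, 0.0]
contact_force: [-0.7, -0.4, -0.8]
opening: 0.006
finger_force: 0.1
```

```bash

python3 -m pendant '[[1,[-1,0,0],[0,0,0]],[1,[-1,0,0],[0,0,0]],[1,[0,0,0],[0,0,0]]]'
python3 -m pendant '[[1,[-1,0,0],[0,0,0]],[1,[0,0,0],[0,0,0]]]'
python3 -m pendant '[[1,[-1,0,0],[0,0,0]],[1,[0,0,0],[0,0,0]]]'
```

```text
clock: 21.28
tool_pos: [0.5624, 0.1225, 0.0607]
eef_rot: [0.122, 0.992, 0.0, 0.0]
contact_force: [0.0, -0.1, -0.3]
opening: 0.002
finger_force: 0.1
clock: 21.52
tool_pos: [0.5633, 0.1222, 0.0607]
eef_rot: [0.122, 0.992, 0.0, 0.0]
contact_force: [0.3, -0.0, -0.1]
opening: 0.003
finger_force: 0.1
clock: 21.78
tool_pos: [0.5643, 0.122, 0.0607]
eef_rot: [0.122, 0.992, 0.0, 0.0]
contact_force: [0.2, -0.2, -0.6]
opening: 0.008
finger_force: 0.1
```

```bash

python3 -m pendant '[[1,[-1,0,0],[0,0,0]],[1,[0,0,0],[0,0,0]]]'
python3 -m pendant '[[1,[-1,0,0],[0,0,0]],[1,[0,0,0],[0,0,0]]]'
```

```text
clock: 22.02
tool_pos: [0.5653, 0.1218, 0.0607]
eef_rot: [0.122, 0.992, 0.0, 0.0]
contact_force: [-0.9, -0.7, -0.2]
opening: 0.001
finger_force: 0.1
clock: 22.28
tool_pos: [0.5662, 0.1215, 0.0607]
eef_rot: [0.122, 0.992, 0.0, 0.0]
contact_force: [-0.4, -1.1, 0.3]
opening: 0.007
finger_force: 0.1
```

```bash

python3 -m pendant '[[1,[-1,0,0],[0,0,0]],[1,[0,0,0],[0,0,0]]]'
python3 -m pendant '[[1,[-1,0,0],[0,0,0]],[1,[0,0,0],[0,0,0]]]'
```

```text
clock: 22.52
tool_pos: [0.5664, 0.1215, 0.0606]
eef_rot: [0.122, 0.993, -0.0, -0.001]
contact_force: [-1.9, -0.4, 0.5]
opening: 0.006
finger_force: 1.1
clock: 22.78
tool_pos: [0.5667, 0.1213, 0.0605]
eef_rot: [0.122, 0.993, -0.0, -0.001]
contact_force: [-5.0, 0.9, 2.1]
opening: 0.005
finger_force: 2.8
```

Stop felt at 5 N, right where the knob should meet the knuckle. Backing off and measuring the knob.

```bash

python3 -m pendant '[[1,[-0.8,0,0],[0,0,0]],[1,[0,0,0],[0,0,0]]]'
python3 -m pendant '[[1,[4,0,0],[0,0,0]],[1,[20,0,0],[0,0,0]],[1,[30,0,-20],[0,0,0]],[1,[40,0,-40],[0,0,0]],[1,[50,0,-30],[0,0,0]],[1,[0,0,0],[0,0,0]]]'
python3 - <<'E'
from h import *
from plant import cams
a=np.radians(-14);X=np.array([np.cos(a),np.sin(a)]);Y=np.array([-X[1],X[0]])
for n,(x0,y0,x1,y1) in dict(top=(175,160,235,236),scene=(290,150,350,230)).items():
    s=cams.snapshot(n);hsv=cv2.cvtColor(s["img"],cv2.COLOR_RGB2HSV).astype(int);H,S,V=[hsv[...,i] for i in range(3)]
    m=((H<7)|(H>172))&(S>150)&(V>70);k=np.zeros_like(m);k[y0:y1,x0:x1]=m[y0:y1,x0:x1]
    v,u=np.nonzero(k);p=ray(s,(u.mean(),v.mean()),.066)[:2]*1e3
    print(n,len(u),u.mean(),v.mean(),"uv",p@X,p@Y)
E
```

```text
clock: 23.02
tool_pos: [0.5668, 0.1213, 0.0604]
eef_rot: [0.122, 0.993, -0.0, -0.002]
contact_force: [-6.6, 1.4, 2.1]
opening: 0.002
finger_force: 3.5
clock: 23.78
tool_pos: [0.428, 0.1571, 0.1527]
eef_rot: [0.121, 0.993, 0.001, 0.001]
contact_force: [0.4, 0.5, 0.2]
opening: 0.008
finger_force: 0.0
top 24 199.25 187.91666666666666 uv 534.7786132598211 252.6762337416716
scene 1 321.0 191.0 uv 532.4166868265994 254.98204164510292
```

The knob is centred at u≈534.8, so the pin origin is about 57 mm before the lid's hinge point. That is home, so I'm handing in.

```bash
python3 -c "
from plant import r
print(r.finish_job())"
```

```text
the job is handed in; nothing more can be done
None
```

The lid is home on the case and the pin is through the knuckles to its knob, each pushed to a felt stop of about 6–7 N; I handed the job in at about 24 s, and no verdict was returned.

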